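# Put the hole saws away in the divided box

## Robot

A 7-joint arm with a two-finger parallel gripper is mounted at the origin on the work surface. World frame = base frame: x ahead of the robot, y to its left, z up, the work surface at z = 0. Lengths are in mm, angles in rad, forces in N, time in s.
With the tool pointing down it reaches from about 400 to 875 mm from the base axis. Payload 4.4 kg.
Tool frame: the origin (TCP) lies at the very end of the fingers, on their centre line; the grasp point (between the pads) lies 19 mm behind it; z points along the fingers, y is the direction in which the jaws open and shut (so a half turn about z gives the same grasp; the last joint's range is limited). The gripper opens to 85 mm and grips with 20 to 120 N. Pads are 22 mm wide; open, the fingers measure 114 mm over their backs; the gripper's body (76 mm by 85 mm) begins 54 mm behind the grasp point. The pads swing forward as they close: fully open they stand 13 mm farther back than shut.
Start: joints at [-1.303, 0.628, 0.038, 1.517, -0.027, 0.996, -0.02], TCP at [212.939, 614.146, 207.213] pointing down, gripper open.
Joint ranges: [-3.06, 3.06], [-0.37, 2.12], [-1.25, 1.32], [0.18, 2.47], [-1.1, 4.24], [0.23, 1.98], [-2.94, 2.94]. Speed limits (rad/s): [2.57, 2.57, 3.14, 3.14, 3.14, 3.14, 3.14].

## Interface

Orientations are given as [roll, pitch, yaw] about the fixed x, y, z axes, in that order (R = Rz(yaw) Ry(pitch) Rx(roll)).
In Python, from cell import ctrl gives the robot as it stands.
- The arm moves only by the shell command python3 -m crank 'ROWS' [OPENING]. ROWS is JSON, a list that holds one entry, the list of rows, each a list of 6 numbers: the shift along the tool's x, y, z in units of 30 mm (1.0 is 30 mm), then the turn, a rotation vector about the tool's x, y, z in units of 6 degrees (1.0 is 6 degrees). In form: [[[tx, ty, tz, rx, ry, rz], ...]]. A call has 1 to 12 rows; each row shifts and turns the pose as measured when the row begins, along the tool's axes as they then stand; what a row does not reach is not made up. A row lasts 1/12 s, in which the tool goes at most 41.7 mm and 7.16 degrees, less where a joint would pass 70% of its speed; a pose out of reach is approached as far as the arm can. A call is refused whole if a number of a shift passes 1 or a number of a turn 1, either way. A call with a gripper value outside its range is refused whole. OPENING is the gripper command: -1 is fully open, 1 is shut, values between are in proportion, set as the call begins (- or left out, the last holds). The fingers move at their own pace and stop on an object; the grip force is fixed at half the most. Time passes only in rows, so rows that do not move let the fingers close. It gives the time, the measured TCP pose, the force and the opening at its end, in the units of the state.
- ctrl.read_state(): the state, without advancing time (a new reading comes with each control period).
- ctrl.get_image(name): name is "side" or "top" or "wrist"; returns a dict with "color" (420x560x3 uint8, red, green, blue), "depth" (420x560 float32, mm along the optical axis (not along the pixel's ray), 0 where there is no reading), "camera_matrix" (3x3 intrinsics, pixels), "R" (3x3) and "t" (3): a world point X has camera coordinates R X + t. Camera axes: x right, y down, z forward; pixel columns grow to the right and rows downward; lengths in mm; the calibration is good to about 2 mm. A picture is of the moment at which its call begins.
- ctrl.finish_job(): hands the job in, once; it reports no verdict.
Trained networks look in a picture, given as the dict that the camera call returned (one of the last four; its "shot" number tells which), for a name from the list of things; names that differ only in an ending like _2 or _b are one class to them, and where a whole thing is asked for, a point or a joint stands for the part that bears it (a point fixed in the world has none). Each returns a list of dicts, best first, with "conf" (0 to 1); they miss things now and then, are a little off and sometimes report something else, mostly with a low value. They report only what shows in the picture. A call takes as long as a camera call. They do not tell look-alikes from the thing itself.
- ctrl.search_frame(query, picture): "extent" ([centre column, centre row, width, height] in pixels, round what is visible of it).
The state is a dict: "clock": time; "qpos": joint angles; "qd": joint speeds; "tau": joint torques, N m; "eef_pos": TCP position; "tool_rot": TCP orientation; "force": force on the tool from outside, world axes, zero at the start; "torque": the same for the moment, N m; "width": finger opening in mm.
Only numpy, scipy, OpenCV 4.12 (cv2) and the standard library are available. Lean on these libraries where they do the work, as an engineer would, in place of code of your own. Each camera call takes 0.05 s, during which the arm holds its last target. There are 200 camera calls.

## Task

Put the two hole saws (toothed steel cups with a thin shank sticking up) away in the wooden box with three cells: one in each of the two free cells, standing upright on the cell's floor with the shank up. Leave the drill chuck that is already in the box standing in its cell, and do not drop the saws in from high above.

Things in the scene. Friction and masses are not known exactly. Their poses are not given: they have to be found in the camera images.
- hole_saw_large: the larger hole saw: dark steel cup 52 mm in diameter, 45 mm tall, mouth down on its toothed rim, slanted slots in its side; on top a 28 mm hexagonal steel nut up to 57 mm above the rim, then a round steel shank 11 mm in diameter from 57 to 102 mm, to grip from above. About 220 g, stands upright on the bench. Origin: centre of the toothed rim (underside); z up along the shank.
- hole_saw_small: the smaller hole saw: dark steel cup 44 mm in diameter, 45 mm tall, mouth down on its toothed rim, slanted slots in its side; on top a 28 mm hexagonal steel nut up to 57 mm above the rim, then a round steel shank 11 mm in diameter from 57 to 102 mm, to grip from above. About 160 g, stands upright on the bench. Origin: centre of the toothed rim (underside); z up along the shank.
- box: open wooden box fixed to the bench, 100 (x) x 284 (y) x 50 mm tall. Two 8 mm dividers, as tall as the rim, make a row of three cells, each 80 x 80 mm inside, centred at y = -88, 0, +88 mm, x = 0 in its frame; cell floors 8 mm above the bench. Origin: centre of its underside, z up. The row lies within 20 degrees of the world's y. One cell, any of them, holds the chuck; two are free.
- drill_chuck: drill chuck without a drill: black ribbed cylinder 43 mm in diameter with a steel nose tapering at the top, 60 mm tall, standing about in the middle of one of the box's cells (its top is 68 mm above the bench). About 300 g, loose. Origin: centre of its underside; z up. It stays where it is.
There are look-alikes about, which are no part of the job. What is shaped like the hole_saw_small but orange or red is not meant. What is shaped like the hole_saw_large but purple is not meant.

How it is judged (in metres and radians):
At the end, for the whole second after the job is handed in: The two saws and the chuck stand in three different cells, each within 40 mm of the cell's centre along the box's x and y, its underside less than 10 mm above the cell floor (18 mm above the bench), upright within 0.17 rad and at rest (under 0.02 m/s) (((y of hole_saw_large in the frame of box between -0.128 and -0.048 m and y of hole_saw_small in the frame of box between -0.04 and 0.04 m and y of drill_chuck in the frame of box between 0.048 and 0.128 m) or (y of hole_saw_large in the frame of box between -0.128 and -0.048 m and y of hole_saw_small in the frame of box between 0.048 and 0.128 m and y of drill_chuck in the frame of box between -0.04 and 0.04 m) or (y of hole_saw_large in the frame of box between -0.04 and 0.04 m and y of hole_saw_small in the frame of box between -0.128 and -0.048 m and y of drill_chuck in the frame of box between 0.048 and 0.128 m) or (y of hole_saw_large in the frame of box between -0.04 and 0.04 m and y of hole_saw_small in the frame of box between 0.048 and 0.128 m and y of drill_chuck in the frame of box between -0.128 and -0.048 m) or (y of hole_saw_large in the frame of box between 0.048 and 0.128 m and y of hole_saw_small in the frame of box between -0.128 and -0.048 m and y of drill_chuck in the frame of box between -0.04 and 0.04 m) or (y of hole_saw_large in the frame of box between 0.048 and 0.128 m and y of hole_saw_small in the frame of box between -0.04 and 0.04 m and y of drill_chuck in the frame of box between -0.128 and -0.048 m)) and x of hole_saw_large in the frame of box between -0.04 and 0.04 m and z of each of hole_saw_large, hole_saw_small, drill_chuck in the frame of box below 0.018 m and angle between each of hole_saw_large, hole_saw_small, drill_chuck's own z axis and vertical below 0.17 rad and linear speed of each of hole_saw_large, hole_saw_small, drill_chuck below 0.02 m/s and x of hole_saw_small in the frame of box between -0.04 and 0.04 m and x of drill_chuck in the frame of box between -0.04 and 0.04 m); the robot touches nothing.
It fails at once if the drill chuck was knocked over or taken out of its place (moved more than 35 mm) (distance of drill_chuck from where it was at the start of the episode above 0.035 m).
It fails at once if the large hole saw was dropped from high above the box (it fell into it faster than 1.3 m/s, a fall of about 85 mm) (linear speed of hole_saw_large above 1.3 m/s and horizontal distance between hole_saw_large and box below 0.17 m and height (world z) of hole_saw_large below 0.09 m).
It fails at once if the small hole saw was dropped from high above the box (it fell into it faster than 1.3 m/s, a fall of about 85 mm) (linear speed of hole_saw_small above 1.3 m/s and horizontal distance between hole_saw_small and box below 0.17 m and height (world z) of hole_saw_small below 0.09 m).
It also fails if it takes over 48 s, if anything falls off the work surface, if the arm or the gripper's body presses on something with over 40 N, if the wrist force passes 120 N, or if a joint passes its speed limit or range.

## Working session

There is one attempt and no reset: what is moved stays moved. The work goes in short steps, Python scripts to look and compute and a shell command to move; the robot and the scene stay as the last step left them, time stands still between calls to the robot, and variables do not carry over. Pictures are saved under pics/ and viewed, about 8 in all and at most 12, crops included, and the job is handed in when it is done.

```bash
ls; mkdir -p pics; python3 - <<'E'
from cell import ctrl
import cv2,numpy as np,pickle
s=ctrl.read_state();print(s)
for n in("top","side"):
    p=ctrl.get_image(n);pickle.dump(p,open(f'{n}.pkl','wb'))
    cv2.imwrite(f'pics/{n}0.png',cv2.cvtColor(p['color'],cv2.COLOR_RGB2BGR))
    for q in("hole_saw_large","hole_saw_small","box","drill_chuck"):
        print(n,q,[(np.round(d['extent']).tolist(),round(d['conf'],2)) for d in ctrl.search_frame(q,p)[:5]])
E
```

```text
pics
{'clock': 0.0, 'qpos': array([-1.30280185,  0.62931069,  0.03845183,  1.51840735, -0.02703446,
        0.99630229, -0.01998133]), 'qd': array([-0.00062122,  0.00016768,  0.00160135,  0.00067417,  0.00206055,
       -0.00148824, -0.00024807]), 'tau': array([ 5.10313130e-04, -5.63405371e+01,  1.22578740e+00, -1.93442613e+01,
        1.08715301e-02,  1.08455174e-02, -7.78514448e-06]), 'eef_pos': array([212.70275862, 613.4815682 , 206.29969531]), 'tool_rot': array([-3.13968291e+00,  1.14083823e-06,  2.80778922e+00]), 'force': array([ 1.37450169, -0.64101039, -0.56535367]), 'torque': array([-0.01838961,  0.02453109,  0.01040682]), 'width': 85.45542607106829}
top hole_saw_large [([383.0, 203.0, 27.0, 28.0], 0.81), ([391.0, 151.0, 32.0, 26.0], 0.6)]
top hole_saw_small [([407.0, 289.0, 28.0, 20.0], 0.8), ([370.0, 258.0, 23.0, 19.0], 0.72), ([421.0, 248.0, 26.0, 25.0], 0.59)]
top box [([133.0, 205.0, 145.0, 76.0], 0.97)]
top drill_chuck [([174.0, 196.0, 25.0, 28.0], 0.64)]
side hole_saw_large [([333.0, 290.0, 29.0, 35.0], 0.88), ([391.0, 272.0, 36.0, 45.0], 0.7)]
side hole_saw_small [([249.0, 351.0, 30.0, 35.0], 0.84), ([305.0, 340.0, 29.0, 38.0], 0.62), ([271.0, 294.0, 28.0, 39.0], 0.56)]
side box [([234.0, 127.0, 89.0, 86.0], 0.64), ([269.0, 293.0, 25.0, 38.0], 0.58)]
side drill_chuck [([250.0, 139.0, 17.0, 20.0], 0.66)]
```

View pics/top0.png

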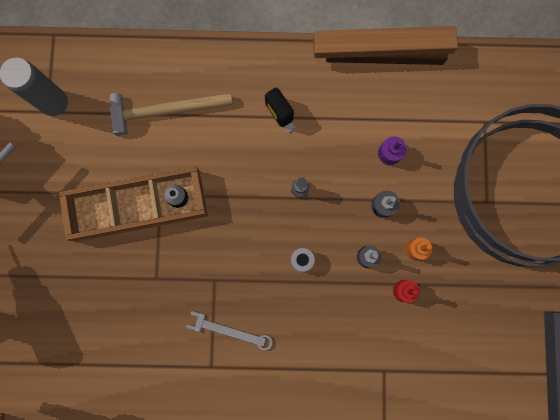

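```bash
cat > h.py <<'E'
import pickle,numpy as np,cv2
def cloud(p):
    d=p['depth'];K=p['camera_matrix'];v,u=np.mgrid[:d.shape[0],:d.shape[1]]
    c=np.stack([(u-K[0,2])/K[0,0]*d,(v-K[1,2])/K[1,1]*d,d],-1)
    w=(c-p['t'])@p['R'];w[d==0]=np.nan
    return w
def proj(p,X):
    c=p['camera_matrix']@(p['R']@np.array(X)+p['t']);return c[:2]/c[2]
E
python3 - <<'E'
from h import *
p=pickle.load(open('top.pkl','rb'));w=cloud(p)
print('cam',-p['R'].T@p['t'])
for n,(u,v,a,b) in dict(a=(383,203,27,28),b=(391,151,32,26),c=(407,289,28,20),d=(370,258,23,19),e=(421,248,26,25),ch=(174,196,25,28)).items():
    r=w[v-b//2-3:v+b//2+4,u-a//2-3:u+a//2+4].reshape(-1,3)
    col=p['color'][v-b//2-3:v+b//2+4,u-a//2-3:u+a//2+4].reshape(-1,3)
    for lo,hi in((12,41),(41,50),(53,61),(65,110)):
        m=(r[:,2]>lo)&(r[:,2]<hi)
        if m.sum():
            q=r[m];print(n,lo,m.sum(),np.round([q[:,0].min(),q[:,0].max(),q[:,1].min(),q[:,1].max()]),np.round(np.median(q,0)),np.median(col[m],0))
r=w[150:260,50:220].reshape(-1,3);m=(r[:,2]>45)&(r[:,2]<54);q=r[m].astype(np.float32)
print(m.sum(),cv2.minAreaRect(q[:,:2]))
a=cv2.cvtColor(p['color'],cv2.COLOR_RGB2BGR)
a=cv2.resize(a[125:310,340:450],None,fx=3.2,fy=3.2,interpolation=2)
cv2.imwrite('pics/crop1.png',a)
E
```

```text
cam [ 431.72410212  -77.75601268 1107.96784738]
a 12 73 [ 562.  603. -317. -270.] [ 573. -276.   28.] [41. 39. 41.]
a 41 358 [ 563.  613. -321. -270.] [ 585. -292.   46.] [72. 70. 73.]
a 53 86 [ 576.  601. -308. -283.] [ 586. -292.   58.] [127. 124. 127.]
a 65 49 [ 583.  594. -300. -291.] [ 587. -294.  102.] [103. 100. 104.]
b 12 97 [ 677.  715. -334. -285.] [ 684. -295.   28.] [58. 26. 71.]
b 41 338 [ 677.  730. -337. -285.] [ 699. -307.   46.] [ 98.  47. 118.]
b 53 83 [ 690.  715. -324. -299.] [ 700. -308.   58.] [ 95.  46. 115.]
b 65 57 [ 698.  707. -316. -306.] [ 701. -309.   96.] [69. 33. 86.]
c 12 74 [ 390.  433. -356. -316.] [ 414. -320.   29.] [116.   23.5  22. ]
c 41 229 [ 389.  433. -361. -316.] [ 412. -333.   46.] [156.  36.  34.]
c 53 91 [ 397.  423. -350. -325.] [ 411. -335.   58.] [156.  36.  35.]
c 65 53 [ 406.  416. -344. -333.] [ 410. -335.   99.] [126.  27.  26.]
d 12 55 [ 456.  500. -269. -240.] [ 475. -244.   28.] [50. 46. 48.]
d 41 230 [ 459.  500. -285. -241.] [ 478. -259.   46.] [73.  70.5 74. ]
d 53 84 [ 467.  492. -274. -250.] [ 476. -259.   58.] [132.  128. 
[... 172 characters left out ...]
-386. -342.] [ 495. -359.   46.] [182. 101.  42.]
e 53 84 [ 485.  511. -379. -352.] [ 495. -361.   58.] [181. 100.  42.]
e 65 53 [ 492.  502. -369. -359.] [ 497. -362.   99.] [147.  77.  30.]
ch 12 133 [558. 634. 114. 178.] [586. 143.  22.] [63. 41. 26.]
ch 41 55 [558. 616. 106. 157.] [584. 123.  45.] [37. 32. 32.]
ch 53 114 [557. 614. 105. 156.] [591. 129.  56.] [77. 75. 76.]
ch 65 124 [581. 607. 123. 149.] [594. 136.  68.] [99.5 96.5 99. ]Traceback (most recent call last):
  File "<stdin>", line 12, in <module>
cv2.error: OpenCV(4.12.0) /io/opencv/modules/imgproc/src/convhull.cpp:143: error: (-215:Assertion failed) total >= 0 && (depth == CV_32F || depth == CV_32S) in function 'convexHull'
```

The top view shows the box at about (133,205), with the chuck in its right cell at (175,195). Five saws are in view:
- Purple at (391,151) and orange at (420,249) or red at (407,290) are look-alikes.
- Dark steel at (385,204), 52 mm, fits the large saw.
- Dark steel at (370,257), 44 mm, fits the small saw.

I'll confirm these in a crop.

```bash
python3 - <<'E'
from h import *
p=pickle.load(open('top.pkl','rb'));w=cloud(p)
r=w[160:250,50:215].reshape(-1,3);m=(r[:,2]>45)&(r[:,2]<53);q=np.ascontiguousarray(r[m][:,:2],dtype=np.float32)
R=cv2.minAreaRect(q.reshape(-1,1,2));print(len(q),R,cv2.boxPoints(R))
(c,s,a)=R
for yaw in [0]:pass
a=cv2.cvtColor(p['color'],cv2.COLOR_RGB2BGR)
a=cv2.resize(a[125:310,340:450],None,fx=3.2,fy=3.2,interpolation=2)
cv2.imwrite('pics/crop1.png',a)
E
```

```text
2200 ((576.8182983398438, 224.01043701171875), (101.155029296875, 285.5974426269531), 12.127521514892578) [[497.36926  352.99652 ]
 [557.3699    73.772896]
 [656.26733   95.02435 ]
 [596.2667   374.248   ]]
```

View pics/crop1.png

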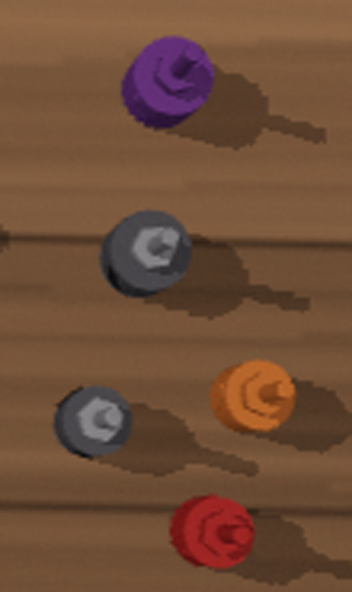

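View pics/side0.png

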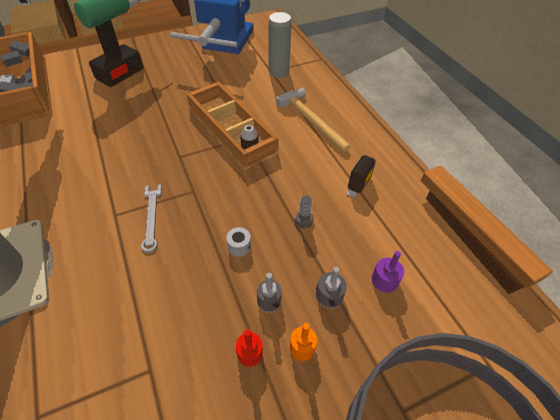

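The crop and side view confirm it. The large saw is the dark steel one at top pixel (385,204), with its shank at world (588,-295). The small saw is the dark steel one at (370,257), shank at (479,-261). The purple, orange and red ones are the look-alikes. The box's yaw is 12.1°, and its free cells are at (577,224) and (558,310). I'm swinging over now.

```bash
python3 -m crank '[[[-1,0,0,0,0,0.45],[-1,0,0,0,0,0.45],[-1,0,0,0,0,0.45],[-1,0,0,0,0,0.45],[-1,0,0,0,0,0.45],[-1,0,0,0,0,0.45],[-1,0,0,0,0,0.45],[-1,0,0,0,0,0.45],[-1,0,0,0,0,0.45],[-1,0,0,0,0,0.45],[-1,0,0,0,0,0.45],[-1,0,0,0,0,0.45]]]' 0
python3 -m crank '[[[-1,0,0,0,0,0.45],[-1,0,0,0,0,0.45],[-1,0,0,0,0,0.45],[-1,0,0,0,0,0.45],[-1,0,0,0,0,0.45],[-1,0,0,0,0,0.45],[-1,0,0,0,0,0.45],[-1,0,0,0,0,0.45],[-1,0,0,0,0,0.45],[-1,0,0,0,0,0.45]]]'
python3 -c "
from cell import ctrl
print(ctrl.read_state()['qpos'])"
```

```text
clock: 1.5
eef_pos: [509.1, 416.6, 204.6]
tool_rot: [3.141, -0.01, 2.236]
force: [0.6, -0.7, 0.2]
width: 42.6
clock: 2.33
eef_pos: [645.0, 136.5, 201.7]
tool_rot: [3.141, -0.011, 1.742]
force: [-0.1, 0.1, -0.6]
width: 42.9
[-0.42015248  0.66520577  0.30666026  1.50114734 -0.23450696  1.0104455
  0.12185088]
```

```bash
cat >> h.py <<'E'
from scipy.spatial.transform import Rotation as Ro
def plan(X,yaw=1.782):
    from cell import ctrl
    s=ctrl.read_state();R=Ro.from_euler('xyz',s['tool_rot'])
    d=R.inv().apply(np.array(X)-s['eef_pos'])/30
    r=np.degrees((R.inv()*Ro.from_euler('xyz',[np.pi,0,yaw])).as_rotvec())/6
    print('pos',np.round(s['eef_pos'],1),'rows total',np.round(d,2),np.round(r,2),'F',np.round(s['force'],1),'w',round(s['width'],1))
E
python3 -m crank '[[[-0.99,-0.31,0.12,0,0,0],[-0.99,-0.31,0.12,0,0,0],[-0.99,-0.31,0.12,0,0,0],[-0.99,-0.31,0.12,0,0,0],[-0.99,-0.31,0.12,0,0,0],[-0.99,-0.31,0.12,0,0,0],[-0.99,-0.31,0.12,0,0,0],[-0.99,-0.31,0.12,0,0,0],[-0.99,-0.31,0.12,0,0,0],[-0.99,-0.31,0.12,0,0,0],[-0.99,-0.31,0.12,0,0,0],[-0.99,-0.31,0.12,0,0,0]]]'
python3 -c "
from h import *
plan([588,-295.5,150])"
```

```text
clock: 3.33
eef_pos: [596.4, -249.9, 154.3]
tool_rot: [3.133, -0.01, 1.743]
force: [0.5, 0.1, 0.0]
width: 42.6
pos [ 596.4 -249.9  154.3] rows total [-1.45 -0.54  0.13] [ 0.08 -0.09 -0.37] F [0.5 0.1 0. ] w 42.6
```

```bash
python3 -m crank '[[[-0.75,-0.27,0.06,0.08,-0.09,-0.37],[-0.7,-0.27,0.06,0,0,0],[0,0,0,0,0,0]]]'
python3 - <<'E'
from h import *
from cell import ctrl
plan([588,-295.5,62])
p=ctrl.get_image('wrist')
for n,X in dict(L=(588,-295.5,102),S=(479.5,-262,102)).items(): print(n,proj(p,X))
w=cloud(p);a=cv2.cvtColor(p['color'],cv2.COLOR_RGB2BGR)
m=(w[...,2]>75)&(w[...,2]<104)&(np.hypot(w[...,0]-588,w[...,1]+295)<25)
print(m.sum(),np.nanmin(w[m],0),np.nanmax(w[m],0),np.median(w[m],0))
cv2.circle(a,tuple(int(v) for v in proj(p,(588,-295.5,102))),4,(0,255,0),1)
cv2.imwrite('pics/w1.png',a)
E
```

```text
clock: 3.58
eef_pos: [584.0, -308.9, 149.9]
tool_rot: [-3.138, 0.006, 1.773]
force: [-1.3, -0.7, 0.9]
width: 42.7
pos [ 584.  -308.9  149.9] rows total [0.43 0.23 2.93] [-0.03  0.06 -0.09] F [-1.3 -0.7  0.9] w 42.7
L [291.506999   204.44967905]
S [152.50581827 130.01241746]
234 [ 582.42071168 -299.36317668   75.1590202 ] [ 592.83049333 -288.73836435  103.99510578] [ 587.10031739 -291.93999823  102.30968155]
```

View pics/w1.png

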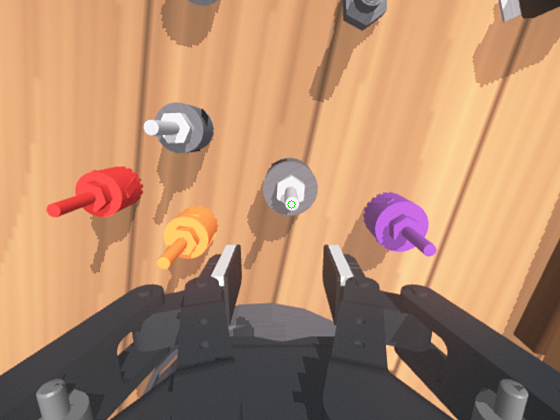

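The wrist view puts the large saw's shank at (291,200), on the predicted marker. The purple and orange saws are clear of the fingers. I'm aligning and descending.

```bash
python3 -m crank '[[[0.44,0.2,0,0,0,0],[0,0,0,0,0,0],[0,0,0.6,0,0,0]]]'
python3 -c "
from h import *
plan([588,-295,64])"
```

```text
clock: 3.88
eef_pos: [591.9, -288.8, 134.8]
tool_rot: [3.137, 0.005, 1.776]
force: [0.3, -1.0, 0.1]
width: 42.3
pos [ 591.9 -288.8  134.8] rows total [-0.16 -0.18  2.36] [ 0.04  0.05 -0.06] F [ 0.3 -1.   0.1] w 42.3
```

```bash
python3 -m crank '[[[-0.12,-0.13,0,0,0,0],[0,0,0,0,0,0],[0,0,0,0,0,0]]]'
python3 -c "
from h import *
plan([588,-295,64])"
```

```text
clock: 4.13
eef_pos: [589.1, -285.4, 132.5]
tool_rot: [3.14, -0.001, 1.784]
force: [0.1, 0.9, -0.2]
width: 42.8
pos [ 589.1 -285.4  132.5] rows total [-0.31 -0.11  2.28] [ 0.02 -0.01  0.02] F [ 0.1  0.9 -0.2] w 42.8
```

```bash
python3 -m crank '[[[-0.31,-0.06,0.3,0,0,0],[-0.05,0,0.4,0,0,0],[0,0,0.4,0,0,0],[0,0,0,0,0,0],[0,0,0,0,0,0]]]'
python3 -c "
from h import *
plan([588,-295,64])"
```

```text
clock: 4.55
eef_pos: [591.2, -297.2, 97.9]
tool_rot: [3.138, 0.0, 1.785]
force: [0.9, -0.6, 0.3]
width: 42.6
pos [ 591.2 -297.2   97.9] rows total [ 0.09 -0.09  1.13] [0.04 0.   0.03] F [ 0.9 -0.6  0.3] w 42.6
```

```bash
python3 -m crank '[[[0.06,-0.08,0.35,0,0,0],[0,0,0.35,0,0,0],[0,0,0.35,0,0,0],[0,0,0,0,0,0],[0,0,0,0,0,0]]]'
python3 -c "
from h import *
plan([588,-295,64])"
```

```text
clock: 4.97
eef_pos: [588.5, -296.4, 63.7]
tool_rot: [3.138, 0.0, 1.785]
force: [0.7, 0.1, -0.2]
width: 42.7
pos [ 588.5 -296.4   63.7] rows total [ 0.05 -0.01 -0.01] [0.03 0.   0.02] F [ 0.7  0.1 -0.2] w 42.7
```

```bash
python3 -m crank '[[[0,0,0,0,0,0],[0,0,0,0,0,0],[0,0,0,0,0,0],[0,0,0,0,0,0],[0,0,0,0,0,0],[0,0,0,0,0,0]]]' 1
python3 -m crank '[[[0,0,-0.4,0,0,0],[0,0,-0.5,0,0,0],[0,0,-0.6,0,0,0],[0,0,-0.6,0,0,0],[0,0,-0.6,0,0,0],[0,0,-0.6,0,0,0],[0,0,0,0,0,0],[0,0,0,0,0,0]]]'
python3 -c "
from h import *
plan([576.8,224,165])"
```

```text
clock: 5.47
eef_pos: [589.2, -296.5, 64.6]
tool_rot: [3.137, 0.001, 1.785]
force: [0.1, 0.2, -1.6]
width: 8.0
clock: 6.13
eef_pos: [587.5, -296.2, 171.8]
tool_rot: [3.138, 0.0, 1.784]
force: [-0.2, 0.6, -2.3]
width: 7.7
pos [ 587.5 -296.2  171.8] rows total [17.02  3.32  0.24] [ 0.03 -0.    0.02] F [-0.2  0.6 -2.3] w 7.7
```

```bash
python3 -m crank '[[[0.4,0.07,0,0,0,0],[0.7,0.12,0,0,0,0],[0.9,0.15,0,0,0,0],[0.9,0.15,0,0,0,0],[0.9,0.15,0,0,0,0],[0.9,0.15,0,0,0,0],[0.9,0.15,0,0,0,0],[0.9,0.15,0,0,0,0],[0.9,0.15,0,0,0,0],[0.9,0.15,0,0,0,0],[0.9,0.15,0,0,0,0],[0.9,0.15,0,0,0,0]]]'
python3 -c "
from h import *
plan([558.3,310,165])"
```

```text
clock: 7.13
eef_pos: [559.4, 27.0, 158.6]
tool_rot: [-3.121, -0.006, 1.775]
force: [0.2, -0.6, -2.4]
width: 7.9
pos [559.4  27.  158.6] rows total [ 9.25  1.87 -0.19] [-0.19 -0.06 -0.07] F [ 0.2 -0.6 -2.4] w 7.9
```

```bash
python3 -m crank '[[[0.9,0.2,-0.08,-0.05,0,0],[0.9,0.2,-0.08,-0.05,0,0],[0.9,0.2,-0.08,-0.05,0,0],[0.9,0.2,-0.08,-0.05,0,0],[0.9,0.2,-0.08,0,0,0],[0.9,0.2,-0.08,0,0,0],[0.8,0.2,0,0,0,0],[0.6,0.1,0,0,0,0],[0.4,0.1,0,0,0,0],[0.2,0,0,0,0,0],[0,0,0,0,0,0],[0,0,0,0,0,0]]]'
python3 -c "
from h import *
plan([558.3,310,165])"
```

```text
clock: 8.13
eef_pos: [537.8, 282.1, 160.1]
tool_rot: [-3.112, -0.013, 1.794]
force: [0.3, -0.4, -1.6]
width: 7.7
pos [537.8 282.1 160.1] rows total [ 0.76  0.87 -0.18] [-0.28 -0.12  0.11] F [ 0.3 -0.4 -1.6] w 7.7
```

```bash
python3 -m crank '[[[0.3,0.4,0,-0.28,-0.12,0.1],[0.3,0.35,0,0,0,0],[0.1,0.1,0,0,0,0],[0,0,0,0,0,0],[0,0,0,0,0,0]]]'
python3 - <<'E'
from h import *
from cell import ctrl
plan([558.3,310,70])
for n in('top','side'):
    p=ctrl.get_image(n);a=cv2.cvtColor(p['color'],cv2.COLOR_RGB2BGR)
    if n=='side':
        a=cv2.resize(a[0:200,130:330],None,fx=3,fy=3)
    else:
        w=cloud(p)
        r=w[160:250,50:215].reshape(-1,3);m=(r[:,2]>45)&(r[:,2]<53);print(m.sum())
        a=cv2.resize(a[100:300,20:220],None,fx=3,fy=3)
    cv2.imwrite(f'pics/{n}1.png',a)
E
```

```text
clock: 8.55
eef_pos: [559.2, 298.4, 158.9]
tool_rot: [-3.138, 0.007, 1.772]
force: [0.4, -0.7, -1.6]
width: 7.8
pos [559.2 298.4 158.9] rows total [0.41 0.06 2.96] [-0.03  0.07 -0.1 ] F [ 0.4 -0.7 -1.6] w 7.8
1982
```

View pics/side1.png

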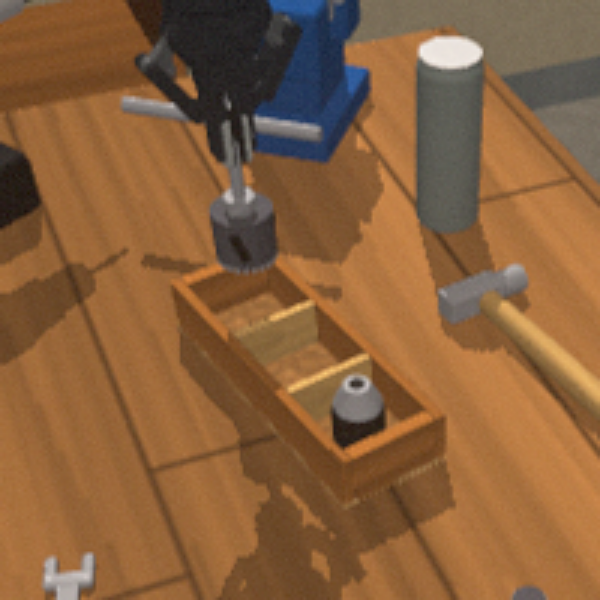

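The side view shows the large saw held above the empty far cell, with its cup at about (245,230) in the crop, perhaps leaning a little. I'll fit its axis from the depth.

```bash
cat >> h.py <<'E'
def axis(p,xy,zlo,zhi,rad,tool=None):
    from scipy.optimize import least_squares
    w=cloud(p).reshape(-1,3)
    m=(np.hypot(w[:,0]-xy[0],w[:,1]-xy[1])<rad+16)&(w[:,2]>zlo)&(w[:,2]<zhi)
    q=w[m];zc=(zlo+zhi)/2
    def f(a):
        n=np.array([a[2],a[3],1]);n/=np.linalg.norm(n)
        return np.linalg.norm(np.cross(q-np.array([a[0],a[1],zc]),n),axis=1)-rad
    r=least_squares(f,[*xy,0,0],loss='soft_l1',f_scale=1.5)
    print('n',len(q),'centre',np.round(r.x[:2],1),'at z',zc,'tilt',np.round(r.x[2:],3),'rms',np.median(abs(r.fun)), 'zmin',np.percentile(q[:,2],1))
    return q
E
python3 - <<'E'
from h import *
from cell import ctrl
p=ctrl.get_image('side')
w=cloud(p).reshape(-1,3);m=(np.hypot(w[:,0]-559,w[:,1]-299)<45)&(w[:,2]>70)&(w[:,2]<160)
print(np.histogram(w[m][:,2],range(70,165,5)))
axis(p,(559,299),100,132,26)
axis(p,(559,299),90,128,26)
plan([558.3,310,70])
E
```

```text
(array([  0,   0,   0,   0,  10,  28,  35,  33,  43,  33,  34,  43,  40,
       128,  33,  31,  32,  10]), array([ 70,  75,  80,  85,  90,  95, 100, 105, 110, 115, 120, 125, 130,
       135, 140, 145, 150, 155, 160]))
n 236 centre [559.2 297.4] at z 116.0 tilt [-0.003 -0.002] rms 0.8201672283664863 zmin 100.22338201704629
n 240 centre [559.4 297.4] at z 109.0 tilt [-0.025 -0.011] rms 0.8906117123152377 zmin 94.07041326027901
pos [559.  298.7 159. ] rows total [0.39 0.06 2.96] [-0.03  0.06 -0.1 ] F [-0.1 -0.1 -1.9] w 7.8
```

Upright, with its rim at 95 mm, so the cell floor corresponds to TCP z = 72. Descending.

```bash
python3 -m crank '[[[0.25,0,0,0,0,0],[0.1,0,0.2,0,0,0],[0,0,0.35,0,0,0],[0,0,0.35,0,0,0],[0,0,0.35,0,0,0],[0,0,0.35,0,0,0],[0,0,0,0,0,0],[0,0,0,0,0,0]]]'
python3 -c "
from h import *
plan([558.3,310,72])"
```

```text
clock: 9.37
eef_pos: [554.7, 308.2, 104.4]
tool_rot: [-3.135, 0.007, 1.771]
force: [-0.7, -0.3, -1.7]
width: 7.5
pos [554.7 308.2 104.4] rows total [0.04 0.14 1.08] [-0.07  0.07 -0.1 ] F [-0.7 -0.3 -1.7] w 7.5
```

```bash
python3 -m crank '[[[0,0.08,0.25,0,0,0],[0,0,0.25,0,0,0],[0,0,0.2,0,0,0],[0,0,0.15,0,0,0],[0,0,0.08,0,0,0],[0,0,0,0,0,0],[0,0,0,0,0,0]]]'
python3 -c "
from h import *
plan([558.3,310,72])"
```

```text
clock: 9.95
eef_pos: [557.8, 308.0, 73.4]
tool_rot: [-3.135, 0.008, 1.77]
force: [0.8, -0.5, -1.2]
width: 7.8
pos [557.8 308.   73.4] rows total [0.06 0.03 0.04] [-0.06  0.07 -0.11] F [ 0.8 -0.5 -1.2] w 7.8
```

```bash
python3 -m crank '[[[0,0,0.04,0,0,0],[0,0,0,0,0,0]]]'
python3 -m crank '[[[0,0,0,0,0,0],[0,0,0,0,0,0],[0,0,0,0,0,0],[0,0,0,0,0,0],[0,0,0,0,0,0]]]' 0
python3 -m crank '[[[0,0,-0.3,0,0,0],[0,0,-0.5,0,0,0],[0,0,-0.6,0,0,0],[0,0,-0.6,0,0,0],[0,0,-0.6,0,0,0],[0,0,-0.4,0,0,0],[0,0,0,0,0,0]]]'
python3 - <<'E'
from h import *
from cell import ctrl
p=ctrl.get_image('side')
axis(p,(558,308),25,48,26)
p=ctrl.get_image('top')
axis(p,(479.5,-262),15,43,22)
w=cloud(p).reshape(-1,3);m=(np.hypot(w[:,0]-479,w[:,1]+262)<15)&(w[:,2]>65);print(w[m].min(0),w[m].max(0))
plan([479.5,-261.5,150])
E
```

```text
clock: 10.12
eef_pos: [558.1, 308.2, 72.5]
tool_rot: [-3.136, 0.007, 1.77]
force: [-0.3, -0.8, -1.8]
width: 8.0
clock: 10.53
eef_pos: [559.9, 309.1, 74.8]
tool_rot: [-3.14, 0.006, 1.77]
force: [-0.1, 0.1, 1.2]
width: 42.6
clock: 11.12
eef_pos: [560.0, 309.3, 171.9]
tool_rot: [-3.14, 0.006, 1.77]
force: [0.2, -0.4, 0.1]
width: 42.6
n 136 centre [558.4 309.2] at z 36.5 tilt [-1.137  0.657] rms 2.927497737967524 zmin 26.057336630096383
n 71 centre [ 479.1 -262.3] at z 29.0 tilt [-0.012 -0.034] rms 0.4618667645569374 zmin 16.711767689026804
[ 473.72281791 -266.95294603   68.03814117] [ 484.29458433 -256.13057609  104.73550102]
pos [558.7 308.8 169.5] rows total [-18.11  -6.34   0.81] [-0.05  0.07 -0.12] F [-0.5 -1.1 -0. ] w 42.5
```

```bash
python3 -m crank '[[[-0.5,-0.2,0,0,0,0],[-0.9,-0.32,0,0,0,0],[-0.9,-0.32,0,0,0,0],[-0.9,-0.32,0,0,0,0],[-0.9,-0.32,0,0,0,0],[-0.9,-0.32,0,0,0,0],[-0.9,-0.32,0,0,0,0],[-0.9,-0.32,0,0,0,0],[-0.9,-0.32,0,0,0,0],[-0.9,-0.32,0,0,0,0],[-0.9,-0.32,0,0,0,0],[-0.9,-0.32,0,0,0,0]]]'
python3 -c "
from h import *
plan([479.5,-261.5,150])"
```

```text
clock: 12.22
eef_pos: [500.4, -23.9, 158.9]
tool_rot: [-3.115, 0.003, 1.788]
force: [0.9, -0.4, 0.8]
width: 42.6
pos [500.4 -23.9 158.9] rows total [-7.58 -2.37  0.38] [-0.25  0.03  0.05] F [ 0.9 -0.4  0.8] w 42.6
```

```bash
python3 -m crank '[[[-0.9,-0.28,0,-0.05,0,0],[-0.9,-0.28,0,-0.05,0,0],[-0.9,-0.28,0,-0.05,0,0],[-0.9,-0.28,0,-0.05,0,0],[-0.8,-0.25,0,0,0,0],[-0.6,-0.2,0,0,0,0],[-0.4,-0.1,0,0,0,0],[-0.2,0,0,0,0,0],[0,0,0,0,0,0],[0,0,0,0,0,0]]]'
python3 -c "
from h import *
plan([479.5,-261.5,150])"
```

```text
clock: 13.05
eef_pos: [475.4, -213.4, 151.2]
tool_rot: [-3.118, -0.001, 1.775]
force: [-0.3, 0.2, -0.2]
width: 42.6
pos [ 475.4 -213.4  151.2] rows total [-1.6  -0.19  0.04] [-0.22 -0.01 -0.06] F [-0.3  0.2 -0.2] w 42.6
```

```bash
python3 -m crank '[[[-0.5,-0.07,0,-0.22,0,0],[-0.6,-0.07,0,0,0,0],[-0.3,-0.04,0,0,0,0],[-0.1,0,0,0,0,0],[0,0,0,0,0,0],[0,0,0,0,0,0]]]'
python3 -c "
from h import *
plan([479.5,-261.5,64])"
```

```text
clock: 13.55
eef_pos: [480.7, -250.0, 148.8]
tool_rot: [-3.14, -0.009, 1.787]
force: [0.6, -0.3, -0.2]
width: 42.7
pos [ 480.7 -250.   148.8] rows total [-0.39 -0.12  2.82] [-0.02 -0.09  0.05] F [ 0.6 -0.3 -0.2] w 42.7
```

```bash
python3 -m crank '[[[-0.3,-0.1,0.2,0,-0.09,0],[-0.05,0,0.35,0,0,0],[0,0,0.35,0,0,0],[0,0,0.25,0,0,0],[0,0,0,0,0,0],[0,0,0,0,0,0]]]'
python3 -c "
from h import *
plan([479.5,-261.5,64])"
```

```text
clock: 14.05
eef_pos: [480.1, -257.5, 109.9]
tool_rot: [-3.139, -0.002, 1.793]
force: [0.7, -0.4, 0.1]
width: 42.7
pos [ 480.1 -257.5  109.9] rows total [-0.13 -0.05  1.53] [-0.03 -0.02  0.1 ] F [ 0.7 -0.4  0.1] w 42.7
```

```bash
python3 -m crank '[[[-0.13,-0.02,0.25,0,0,0],[0,0,0.35,0,0,0],[0,0,0.35,0,0,0],[0,0,0.3,0,0,0],[0,0,0.15,0,0,0],[0,0,0,0,0,0],[0,0,0,0,0,0]]]'
python3 -c "
from h import *
plan([479.5,-261.5,64])"
```

```text
clock: 14.63
eef_pos: [480.2, -261.6, 62.9]
tool_rot: [-3.138, -0.002, 1.793]
force: [-0.5, -1.4, -0.1]
width: 42.8
pos [ 480.2 -261.6   62.9] rows total [ 0.01 -0.02 -0.04] [-0.03 -0.02  0.1 ] F [-0.5 -1.4 -0.1] w 42.8
```

```bash
python3 -m crank '[[[0,0,0,0,0,0],[0,0,0,0,0,0],[0,0,0,0,0,0],[0,0,0,0,0,0],[0,0,0,0,0,0],[0,0,0,0,0,0]]]' 1
python3 -m crank '[[[0,0,-0.4,0,0,0],[0,0,-0.5,0,0,0],[0,0,-0.6,0,0,0],[0,0,-0.6,0,0,0],[0,0,-0.6,0,0,0],[0,0,-0.6,0,0,0],[0,0,-0.2,0,0,0],[0,0,0,0,0,0],[0,0,0,0,0,0]]]'
python3 -c "
from h import *
plan([577,224,165])"
```

```text
clock: 15.13
eef_pos: [480.6, -261.8, 63.9]
tool_rot: [-3.139, -0.001, 1.793]
force: [-0.6, 0.4, -2.5]
width: 7.7
clock: 15.88
eef_pos: [479.2, -260.3, 171.6]
tool_rot: [-3.136, -0.005, 1.793]
force: [-0.4, -0.5, -1.8]
width: 8.2
pos [ 479.2 -260.3  171.6] rows total [15.02  6.74  0.25] [-0.05 -0.05  0.11] F [-0.4 -0.5 -1.8] w 8.2
```

```bash
python3 -m crank '[[[0.4,0.2,0,0,0,0],[0.7,0.32,0,0,0,0],[0.9,0.4,-0.05,0,0,0],[0.9,0.4,-0.05,0,0,0],[0.9,0.4,-0.05,0,0,0],[0.9,0.4,-0.05,0,0,0],[0.9,0.4,-0.05,0,0,0],[0.9,0.4,-0.05,0,0,0],[0.9,0.4,-0.05,0,0,0],[0.9,0.4,-0.05,0,0,0]]]'
python3 -c "
from h import *
plan([577,224,165])"
```

```text
clock: 16.72
eef_pos: [527.4, 8.9, 170.8]
tool_rot: [-3.115, -0.005, 1.775]
force: [0.4, 0.1, -1.0]
width: 8.0
pos [527.4   8.9 170.8] rows total [6.68 3.08 0.14] [-0.25 -0.05 -0.06] F [ 0.4  0.1 -1. ] w 8.0
```

```bash
python3 -m crank '[[[0.8,0.38,-0.05,-0.05,0,0],[0.8,0.38,-0.05,-0.05,0,0],[0.8,0.38,-0.05,-0.05,0,0],[0.8,0.38,-0.05,-0.05,0,0],[0.8,0.38,-0.05,0,0,0],[0.7,0.3,0,0,0,0],[0.5,0.2,0,0,0,0],[0.3,0.1,0,0,0,0],[0.1,0,0,0,0,0],[0,0,0,0,0,0],[0,0,0,0,0,0]]]'
python3 -c "
from h import *
plan([577,224,165])"
```

```text
clock: 17.63
eef_pos: [558.1, 206.1, 161.9]
tool_rot: [-3.113, -0.007, 1.787]
force: [0.7, -0.7, -1.8]
width: 7.9
pos [558.1 206.1 161.9] rows total [ 0.45  0.74 -0.12] [-0.27 -0.06  0.05] F [ 0.7 -0.7 -1.8] w 7.9
```

```bash
python3 -m crank '[[[0.2,0.35,0,-0.27,-0.06,0],[0.15,0.3,0,0,0,0],[0.05,0.05,0,0,0,0],[0,0,0,0,0,0],[0,0,0,0,0,0]]]'
python3 - <<'E'
from h import *
from cell import ctrl
plan([577,224,72])
p=ctrl.get_image('side');s=ctrl.read_state()['eef_pos']
axis(p,s[:2],102,132,22)
a=cv2.cvtColor(p['color'],cv2.COLOR_RGB2BGR)
cv2.imwrite('pics/side2.png',cv2.resize(a[0:200,130:330],None,fx=3,fy=3))
E
```

```text
clock: 18.05
eef_pos: [576.7, 214.9, 161.2]
tool_rot: [-3.138, 0.004, 1.779]
force: [0.5, -0.2, -2.3]
width: 7.6
pos [576.7 214.9 161.2] rows total [0.31 0.08 2.97] [-0.04  0.04 -0.03] F [ 0.5 -0.2 -2.3] w 7.6
n 199 centre [576.7 213.5] at z 117.0 tilt [-0.001 -0.001] rms 0.6816787124417836 zmin 102.50481941864
```

View pics/side2.png

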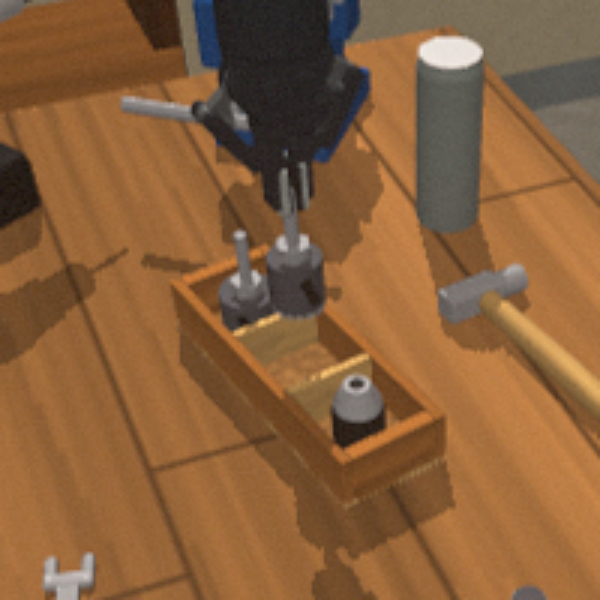

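The large saw stands upright in the far cell, shank at (241,255). The small saw is upright above the middle cell, and the chuck hasn't moved. Descending.

```bash
python3 -m crank '[[[0.22,0.03,0,0,0,0],[0.06,0,0.2,0,0,0],[0,0,0.35,0,0,0],[0,0,0.35,0,0,0],[0,0,0.35,0,0,0],[0,0,0.3,0,0,0],[0,0,0,0,0,0],[0,0,0,0,0,0]]]'
python3 -c "
from h import *
plan([577,224,71.5])"
```

```text
clock: 18.77
eef_pos: [573.7, 222.0, 108.2]
tool_rot: [-3.133, 0.005, 1.777]
force: [1.1, 0.0, -1.0]
width: 8.1
pos [573.7 222.  108.2] rows total [0.05 0.13 1.22] [-0.08  0.04 -0.05] F [ 1.1  0.  -1. ] w 8.1
```

```bash
python3 -m crank '[[[0,0.05,0.25,0,0,0],[0,0,0.25,0,0,0],[0,0,0.25,0,0,0],[0,0,0.2,0,0,0],[0,0,0.12,0,0,0],[0,0,0.05,0,0,0],[0,0,0,0,0,0],[0,0,0,0,0,0]]]'
python3 -c "
from h import *
plan([577,224,71.5])"
```

```text
clock: 19.43
eef_pos: [576.1, 221.8, 71.5]
tool_rot: [-3.135, 0.005, 1.777]
force: [-0.5, 0.3, -1.7]
width: 8.0
pos [576.1 221.8  71.5] rows total [ 0.07  0.05 -0.  ] [-0.07  0.05 -0.05] F [-0.5  0.3 -1.7] w 8.0
```

```bash
python3 -m crank '[[[0,0,0,0,0,0],[0,0,0,0,0,0],[0,0,0,0,0,0],[0,0,0,0,0,0],[0,0,0,0,0,0]]]' 0
python3 -m crank '[[[0,0,-0.3,0,0,0],[0,0,-0.5,0,0,0],[0,0,-0.6,0,0,0],[0,0,-0.6,0,0,0],[0,0,-0.6,0,0,0],[0,0,-0.6,0,0,0],[0,0,-0.6,0,0,0],[0,0,-0.6,0,0,0]]]'
python3 -m crank '[[[-0.3,-0.8,0,0,0,0],[-0.3,-0.9,0,0,0,0],[-0.4,-0.9,0,0,0,0],[-0.5,-0.8,0,0,0,0],[-0.6,-0.5,0,0,0,0],[-0.6,0,0,0,0,0],[-0.5,0,0,0,0,0],[-0.3,0,0,0,0,0],[0,0,0,0,0,0],[0,0,0,0,0,0],[0,0,0,0,0,0]]]'
python3 - <<'E'
from h import *
from cell import ctrl
ims=[]
for n in('top','side'):
    p=ctrl.get_image(n);w=cloud(p).reshape(-1,3)
    for nm,c in dict(L=(558,309),S=(576,222),C=(595,137)).items():
        d=np.hypot(w[:,0]-c[0],w[:,1]-c[1])<30
        for lo,hi in((50,60),(60,68),(70,112)):
            q=w[d&(w[:,2]>lo)&(w[:,2]<hi)]
            if len(q):print(n,nm,lo,len(q),np.round((q.min(0)+q.max(0))/2),'zmax',round(q[:,2].max(),1))
    a=cv2.cvtColor(p['color'],cv2.COLOR_RGB2BGR)
    ims.append(cv2.resize(a[100:300,30:230] if n=='top' else a[0:200,130:330],(400,400)))
cv2.imwrite('pics/fin.png',np.hstack(ims))
E
```

```text
clock: 19.85
eef_pos: [577.7, 222.6, 73.3]
tool_rot: [-3.139, 0.004, 1.777]
force: [-0.9, 0.9, 0.3]
width: 42.4
clock: 20.52
eef_pos: [575.4, 222.2, 211.6]
tool_rot: [-3.132, 0.005, 1.776]
force: [0.3, 0.7, -0.0]
width: 42.9
clock: 21.43
eef_pos: [482.5, 93.9, 224.8]
tool_rot: [3.129, -0.002, 1.778]
force: [0.7, 0.2, -0.9]
width: 42.8
top C 50 121 [595. 137.  55.] zmax 59.9
top C 60 108 [595. 136.  64.] zmax 67.9
top C 70 32 [595. 137.  72.] zmax 73.7
side L 50 134 [558. 305.  55.] zmax 60.0
side L 60 47 [558. 304.  64.] zmax 67.2
side L 70 48 [558. 304.  89.] zmax 105.3
side S 50 104 [575. 216.  55.] zmax 59.3
side S 60 49 [575. 217.  64.] zmax 68.0
side S 70 65 [575. 218.  90.] zmax 108.8
side C 50 83 [595. 132.  55.] zmax 59.9
side C 60 73 [596. 134.  64.] zmax 68.0
```

View pics/fin.png

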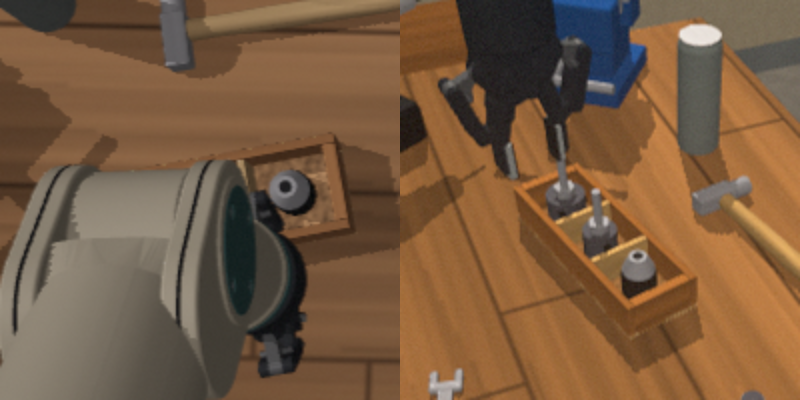

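The final side view shows both saws upright in their cells, at right-panel (565,190) and (600,230). The chuck is unmoved at (638,270) and the gripper is clear.

```bash
python3 -c "
from cell import ctrl
print(ctrl.finish_job())"
```

```text
the job is handed in; nothing more can be done
None
```

Both dark steel hole saws are put away and the job is handed in. The large one stands in the far (+y) cell, the small one in the middle cell. I lowered each by its shank and let go within about 2 mm of the cell floor, by my estimate.

**Last checks:** The final side view shows both saws upright and near their cell centres, with shank tops at about 105–109 mm (110 expected). The chuck is still at about (595, 137) mm, within 2 mm of the first estimate. The gripper was clear of everything at about 21.4 s of the 48 s allowed.

**Not settled by the checks:**
- **Top view:** in the last picture the arm hid the two saws, so their final positions rest on the side camera alone.
- **Large saw's axis:** a fit after I released it picked up the box wall and was no use. I judged it upright from the pictures and the shank depth.
- **Grip width:** it read about 8 mm on the 11 mm shanks, but the force readings and pictures showed both saws held.

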